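# Build the slab stack up to the red slider

### The job

For the measuring lesson the tutor has set the red slider on the wooden measuring stand. Lay spare slabs one by one, flat and neatly lined up, on the slab already on the stand, and stop when the top of the stack is level with the red slider: neither below its lower edge nor above its upper edge. Leave unused slabs on the desk away from the stack, and do not shift the slider or the other things on the desk.

Things in the scene. Friction and masses are not known exactly. Their poses are not given: they have to be found in the camera images.
- pad (a point): centre of the paper rectangle on the measuring stand, on the top face of its wooden foot (12 mm above the desk), where the stack stands; x, y, z axes are the stand's: z up, +y towards the post. The foot is 120 (x) x 190 (y) mm, reaching 60 mm from here on the -y side and 130 mm on the +y side; it cannot move. The square wooden post, 20 x 24 mm, stands 95 mm from here along +y and rises 145 mm above the foot (157 mm above the desk)
- mark (a point): centre of the red plastic slider on the post of the measuring stand: a rectangular sleeve 33 x 37 mm around the post and 28 mm tall, so it covers the heights from 14 mm below to 14 mm above this point. It sits stiffly wherever it was set (55 to 85 mm above the foot) and must stay there; a small black thumb knob sticks out on its +y side
- slab_base: plain light-wood slab, 46 (its x) x 70 (its y) x 20 (z) mm, about 45 g, loose, already lying flat on the paper rectangle as the first of the stack; origin at the centre of its underside, z up
- slab_yellow: yellow loose painted wooden slab, 46 (its x) x 70 (its y) x 20 (z) mm, about 45 g, lying flat on the desk; origin at the centre of its underside, z up. One of four spare slabs, interchangeable
- slab_green: green loose painted wooden slab, 46 (its x) x 70 (its y) x 20 (z) mm, about 45 g, lying flat on the desk; origin at the centre of its underside, z up. One of four spare slabs, interchangeable
- slab_blue: blue loose painted wooden slab, 46 (its x) x 70 (its y) x 20 (z) mm, about 45 g, lying flat on the desk; origin at the centre of its underside, z up. One of four spare slabs, interchangeable
- slab_orange: orange loose painted wooden slab, 46 (its x) x 70 (its y) x 20 (z) mm, about 45 g, lying flat on the desk; origin at the centre of its underside, z up. One of four spare slabs, interchangeable
- eraser: white eraser 40 x 20 x 12 mm lying among the slabs, a bystander; origin at the centre of its underside
- sharpener: small metal pencil sharpener 26 x 18 x 15 mm, a bystander; origin at the centre of its underside
- glue: white glue stick with a green label and a yellow cap standing upright, 28 mm across, 90 mm tall, a bystander; origin at the centre of its underside
- mug: blue ceramic mug, 80 mm across, 90 mm tall, handle at its +y, a bystander; origin at the centre of its underside
- pencil: green pencil lying flat along its x, 170 mm long, 7.5 mm thick, a bystander; origin under its middle
- pencil_tin: open black pencil box 200 x 75 x 30 mm with pens in it, a bystander; origin at the centre of its underside
- clock: white alarm clock 45 x 90 x 85 mm, a bystander; origin at the centre of its underside
There are look-alikes about, which are no part of the job. Leave any blue look-alike of the part that bears pad alone.

How it is judged:
By the outcome, as a careful person would: the job done as asked, in the order asked, and still so for the second after the job is handed in, with the robot touching nothing.
It also fails if it takes over 64 s, if anything falls off the work surface, if the arm or the gripper's body presses on something with over 40 N, if the wrist force passes 120 N, or if a joint passes its speed limit or range.

### The arm

A 6-joint arm with a two-finger parallel gripper is mounted at the origin on the work surface. World frame = base frame: x ahead of the robot, y to its left, z up, the work surface at z = 0. Lengths are in m, angles in rad, forces in N, time in s.
With the tool pointing down it reaches from about 0.25 to 0.775 m from the base axis. Payload 4 kg.
Tool frame: the origin (TCP) lies at the centre of the arm's flange, where the gripper is bolted on; the fingertips stand 199 mm ahead of it and the grasp point (between the pads) lies 180 mm ahead of it (robot.tcp_to_tips is the distance from the TCP to the fingertips, in m); z points along the fingers, y is the line along which they close (so a half turn about z gives the same grasp; the last joint's range is limited). The gripper opens to 94 mm and grips with 3 to 60 N. Pads are 16 mm wide; open, the fingers measure 119 mm over their backs; the gripper's body (75 mm by 177 mm) begins 78 mm behind the grasp point.
Start: joints at [-1.296, 0.087, 1.371, -0, 1.684, -0.103], TCP at [0.203, -0.511, 0.405] pointing down, gripper open.
Joint ranges: [-3.1, 3.1], [-0.76, 2.03], [0.27, 2.55], [-1.08, 4.22], [0.17, 2.65], [-2.57, 2.57]. Speed limits (rad/s): [2.79, 2.79, 3.14, 3.14, 3.14, 3.14].

### API

Orientations are given as [roll, pitch, yaw] about the fixed x, y, z axes, in that order (R = Rz(yaw) Ry(pitch) Rx(roll)).
In Python, from bench import telemetry, snapshot, ticket, robot gives the robot as it stands.
- The arm moves only by the tool apply_moves, never from a script. Its argument "moves" is a list that holds one entry, the list of rows, each a list of 5 numbers: the shift along the tool's x, y, z in units of 50 mm (1.0 is 50 mm), then the turn about the tool's z in units of 10 degrees (1.0 is 10 degrees), then the closure, from 0 (fully open) to 1 (shut). A call has 1 to 10 rows; each row is the pose to reach, as a shift and turn from the pose commanded when the call began, along the tool's axes at that moment; what a row does not reach only later rows make up. A row lasts 1/8 s, in which the tool goes at most 62.5 mm and 10.7 degrees, less where a joint would pass 70% of its speed; a pose out of reach is approached as far as the arm can. A call with a gripper value outside its range is refused whole. The fingers move at their own pace and stop on an object; the grip force is fixed at half the most. Time passes only in rows, so rows that repeat a pose let the fingers close. It gives the time, the measured TCP pose, the force, the opening and the grip force at its end, in the units of the state.
- telemetry.get_obs(): the state, without advancing time (a new reading comes with each control period).
- snapshot(name): name is "scene" or "top" or "wrist"; returns a dict with "image" (384x512x3 uint8, red, green, blue), "fovy" (degrees; the focal length in pixels is half the picture's height over the tangent of half this angle, whatever the lens; pixels are square), "cx", "cy" (the principal point, pixels), "R" (3x3) and "t" (3): a world point X has camera coordinates R X + t. Camera axes: x right, y down, z forward; pixel columns grow to the right and rows downward; lengths in m; the calibration is good to about 2 mm. A picture is of the moment at which its call begins. There is no depth.
- ticket.close_job(): hands the job in; it is judged then, once.
The state is a dict: "time": time; "joint_positions": joint angles; "qvel": joint speeds; "joint_torque": joint torques, N m; "tool_pos": TCP position; "ee_rot": TCP orientation; "wrist_force": force on the tool from outside, world axes, zero at the start; "wrist_torque": the same for the moment, N m; "width": finger opening in m; "finger_force": force on a finger pad.
Only numpy, scipy, OpenCV 4.12 (cv2) and the standard library are available. Lean on these libraries where they do the work, as an engineer would, in place of code of your own. Each camera call takes 0.05 s, during which the arm holds its last target. There are 200 camera calls.

## Working session

There is one attempt and no reset: what is moved stays moved. The work goes in short steps, Python scripts to look and compute and a tool call to move; the robot and the scene stay as the last step left them, time stands still between calls to the robot, and variables do not carry over. Pictures are saved under pics/ and viewed, at most 10 in all, crops included, and the job is handed in when it is done.

Besides the shell and the picture viewer there is one more tool, called after ">>>" as name(argument=value, ...) on one line, values as JSON. apply_moves: Moves the arm, as the interface text tells. Its arguments: {"type":"object","properties":{"moves":{"type":"array","items":{"type":"array","items":{"type":"array","items":{"type":"number"}}}}},"required":["moves"]}

```bash
mkdir -p pics
cat > h.py <<'E'
import numpy as np, cv2
from bench import telemetry, snapshot, ticket, robot
def snap(n,name):
    s=snapshot(n); cv2.imwrite(f'pics/{name}.png',s['image'][:,:,::-1]); 
    np.savez(f'pics/{name}.npz',**{k:s[k] for k in s}); return s
def f(s): return s['image'].shape[0]/2/np.tan(np.radians(s['fovy'])/2)
def ray(s,u,v):
    d=np.array([(u-s['cx'])/f(s),(v-s['cy'])/f(s),1.]); R=np.array(s['R']);
    return -R.T@np.array(s['t']), R.T@d
def onz(s,u,v,z):
    c,d=ray(s,u,v); return c+d*(z-c[2])/d[2]
def proj(s,X):
    p=np.array(s['R'])@np.array(X)+np.array(s['t']); return f(s)*p[0]/p[2]+s['cx'],f(s)*p[1]/p[2]+s['cy']
E
python3 - <<'E'
from h import *
a=snap('scene','s0');b=snap('top','t0')
for s in(a,b):
    print(-np.array(s['R']).T@s['t'],s['fovy'],s['cx'],s['cy'])
print(telemetry.get_obs())
im=np.hstack([a['image'],b['image']])[:,:,::-1]
E
```

```text
[ 1.12625377 -0.30787031  0.86192682] 55.050404831425055 254.48736767921005 192.69538628270988
[ 3.50426319e-01 -1.00329126e-03  1.37004528e+00] 42.931714377762376 258.17112304670417 193.0479973836947
{'time': 0.1, 'joint_positions': array([-1.29610327e+00,  8.79042475e-02,  1.37210710e+00, -1.14568478e-05,
        1.68359731e+00, -1.03103762e-01]), 'qvel': array([-0.00039551, -0.00110029, -0.00419342,  0.00074378,  0.00140878,
       -0.00123746]), 'joint_torque': array([ 2.09942751e-03, -3.41251695e+01, -3.03301334e+01,  7.20406906e-02,
        3.03987076e-02, -9.32056923e-05]), 'tool_pos': array([ 0.20284607, -0.51112263,  0.40360615]), 'ee_rot': array([-3.13958619e+00, -1.96162935e-04,  3.77795346e-01]), 'wrist_force': array([0.3892215 , 0.34864802, 0.60681886]), 'wrist_torque': array([-0.01405205,  0.01355439,  0.04724519]), 'finger_force': 0.0, 'width': 0.09406979721808573}
```

View pics/s0.png

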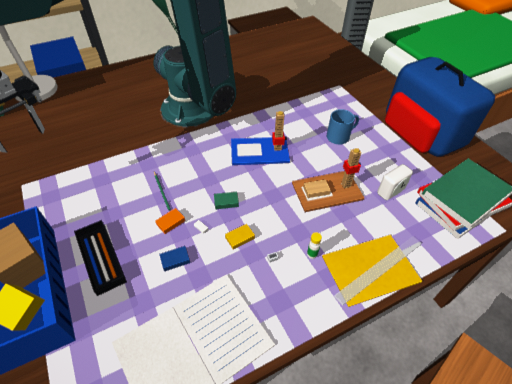

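View pics/t0.png

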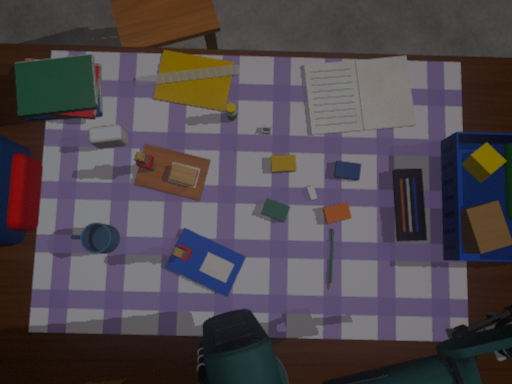

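The scene picture shows the wooden stand at about (328,190) with its red slider at (352,168). The blue stand at (260,150) is the decoy. In the top picture the slabs are yellow (283,163), green (275,210), blue (347,170) and orange (337,212), and the wooden stand is at (172,172).

```bash
cat > m.py <<'E'
from h import *
H=dict(yellow=(20,32),green=(50,90),blue=(100,115),orange=(3,14))
def blob(im,h,uv,rad,s=100,v=40):
    hsv=cv2.cvtColor(im,cv2.COLOR_RGB2HSV); 
    m=cv2.inRange(hsv,(h[0],s,v),(h[1],255,255)); w=np.zeros_like(m); cv2.circle(w,uv,rad,255,-1); m&=w
    c=max(cv2.findContours(m,0,1)[0],key=cv2.contourArea); return c
def rect(s,c,z):
    P=np.array([onz(s,u,v,z)[:2] for u,v in c[:,0]])
    (x,y),(w,h),a=cv2.minAreaRect((P*1000).astype(np.float32))
    if w>h: a+=90      # angle so that long side = a+90 from x => slab x axis at a
    if w>h: w,h=h,w
    a=(a+90)%180-90
    return np.round([x,y,w,h,a],1)   # a: direction of short side (slab x)
E
python3 - <<'E'
from m import *
s=dict(np.load('pics/t0.npz'));im=s['image']
for k,uv in dict(yellow=(283,163),green=(275,210),blue=(347,170),orange=(337,212)).items():
    hsv=cv2.cvtColor(im,cv2.COLOR_RGB2HSV)[uv[1],uv[0]]
    print(k,hsv,rect(s,blob(im,(int(hsv[0])-7,int(hsv[0])+7),uv,24),.02))
hsv=cv2.cvtColor(im,cv2.COLOR_RGB2HSV)
print('wood',hsv[152:157:4,160],hsv[176,183],hsv[185,150])
A=cv2.resize(im[135:215,120:225],None,fx=5,fy=5,interpolation=2)
q=dict(np.load('pics/s0.npz'))['image'][140:220,285:375]
B=cv2.resize(q,None,fx=6,fy=6,interpolation=2)
cv2.imwrite('pics/c1.png',cv2.convertScaleAbs(A,alpha=1.5)[:,:,::-1]);cv2.imwrite('pics/c2.png',B[:,:,::-1])
E
```

```text
yellow [ 22 187 123] [607.6 -82.8  45.7  67.6   1.5]Traceback (most recent call last):
  File "<stdin>", line 5, in <module>
  File "m.py", line 6, in blob
    c=max(cv2.findContours(m,0,1)[0],key=cv2.contourArea); return c
ValueError: max() iterable argument is empty
```

Run:
```python
from m import *
s=dict(np.load('pics/t0.npz'));im=s['image']
hs=cv2.cvtColor(im,cv2.COLOR_RGB2HSV)
for k,uv in dict(yellow=(283,163),green=(275,210),blue=(347,170),orange=(337,212)).items():
    hsv=hs[uv[1],uv[0]]
    print(k,hsv,rect(s,blob(im,(max(0,int(hsv[0])-7),int(hsv[0])+7),uv,24,s=int(hsv[1]*.6),v=int(hsv[2]*.6)),.02))
c=blob(im,(5,25),(172,172),45,s=60,v=30); print('foot',rect(s,c,.012))
A=cv2.resize(im[135:215,120:225],None,fx=5,fy=5,interpolation=2)
q=dict(np.load('pics/s0.npz'))['image'][140:220,285:375]
B=cv2.resize(q,None,fx=6,fy=6,interpolation=2)
cv2.imwrite('pics/c1.png',cv2.convertScaleAbs(A,alpha=1.5)[:,:,::-1]);cv2.imwrite('pics/c2.png',B[:,:,::-1])
```

```text
yellow [ 22 187 123] [607.6 -82.8  45.7  67.6   1.5]
green [80 85 72] [475.2 -63.3  43.4  67.1 -19.2]
blue [111 129  83] [ 592.6 -263.2   44.9   69.    -6.8]
orange [ 11 181 128] [ 471.9 -234.4   44.5   69.4   14.4]
foot [578.6 237.6 117.5 206.7 -12.6]
```

View pics/c1.png

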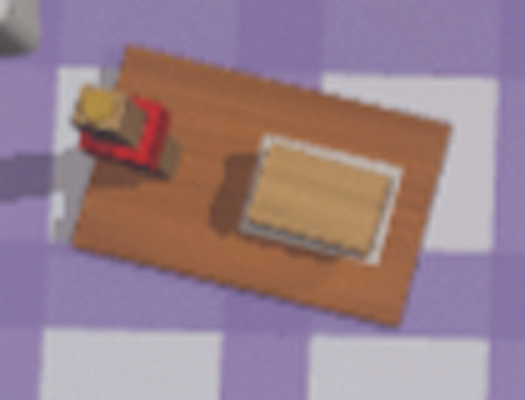

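View pics/c2.png

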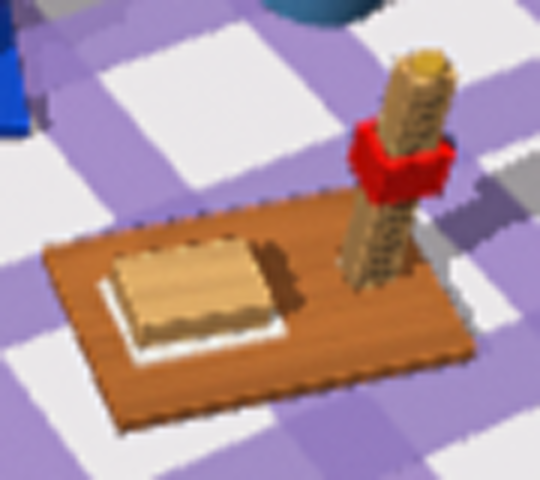

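The crops show the foot's corners at (145,144), (210.4,160), (199.6,200) and (134.4,184.4) in the top image. In the scene image the slider's near bottom corner is at about (350,173.8). Its left corner runs from about (345.8,160) at the top to (343.5,168) at the bottom.

Run:
```python
from m import *
s=dict(np.load('pics/t0.npz'));q=dict(np.load('pics/s0.npz'))
C=np.array([onz(s,u,v,.012)[:2] for u,v in [(145,144),(210.4,160),(199.6,200),(134.4,184.4)]])
ctr=C.mean(0); ey=(C[0]+C[3]-C[1]-C[2]);L=np.linalg.norm(ey)/2;ey/=np.linalg.norm(ey);ex=np.array([ey[1],-ey[0]])
pad=ctr-ey*.035; print('foot',C,L,np.linalg.norm(C[0]-C[3]),'pad',pad,'ey',ey,'yaw x',np.degrees(np.arctan2(ex[1],ex[0])))
b=np.array([onz(s,120+u/5,135+v/5,.032)[:2] for u,v in [(265,140),(393,172),(370,255),(248,220)]]);print('base',b.mean(0))
post=pad+ey*.095
for nm,dx,dy in [('near',.0165,-.0185),('left',-.0165,-.0185),('right',.0165,.0185)]:
  p=post+ex*dx+ey*dy
  for z in (40,60,80,100):
    u,v=proj(q,[*p,.012+z/1e3]);print(nm,z,round((u-285)*6),round((v-140)*6))
u,v=proj(q,[*post,.157]);print('posttop',(u-285)*6,(v-140)*6)
# red mask in scene
hs=cv2.cvtColor(q['image'],cv2.COLOR_RGB2HSV)
m=cv2.inRange(hs,(0,170,70),(5,255,255))[140:220,330:375]; ys,xs=np.nonzero(m);
print('red rows by col',[(c+330-285,int(ys[xs==c].min()*6),int((ys[xs==c].max()+1)*6)) for c in np.unique(xs)])
```

```text
foot [[0.65341295 0.30838906]
 [0.61228336 0.1219203 ]
 [0.49795009 0.14796214]
 [0.53726426 0.33189483]] 0.1895180950896724 0.11850333135063322 pad [0.56779953 0.19333891] ey [0.21223242 0.97721922] yaw x -12.253209648483592
base [0.56615928 0.19222626]
near 40 346 247
near 60 354 219
near 80 362 191
near 100 370 162
left 40 319 199
left 60 327 172
left 80 334 143
left 100 342 114
right 40 415 233
right 60 424 205
right 80 433 177
right 100 442 148
posttop 411.907005740296 61.93270684920088
red rows by col [(np.int64(59), 144, 168), (np.int64(60), 126, 186), (np.int64(61), 126, 204), (np.int64(62), 120, 204), (np.int64(63), 144, 204), (np.int64(64), 156, 204), (np.int64(65), 156, 204), (np.int64(66), 156, 204), (np.int64(67), 156, 204), (np.int64(68), 156, 198), (np.int64(69), 150, 198), (np.int64(70), 150, 192), (np.int64(71), 150, 192), (np.int64(72), 150, 186), (np.int64(73), 138, 180), (np.int64(74), 144, 162)]
```

The slider spans about 72 to 98 mm above the foot, so a stack of four (80 mm) is level and I need three spares. First I go above yellow.

>>> apply_moves(moves=[[[10.7,-4.95,0.9,-7,0.25],[10.7,-4.95,0.9,-7,0.25],[10.7,-4.95,0.9,-7,0.25],[10.7,-4.95,0.9,-7,0.25],[10.7,-4.95,0.9,-7,0.25],[10.7,-4.95,0.9,-7,0.25],[10.7,-4.95,0.9,-7,0.25],[10.7,-4.95,0.9,-7,0.25],[10.7,-4.95,0.9,-7,0.25],[10.7,-4.95,0.9,-7,0.25]]])

```text
time: 1.35
tool_pos: [0.6103, -0.081, 0.3581]
ee_rot: [-3.14, -0.001, 1.603]
wrist_force: [-0.0, -0.7, 0.4]
width: 0.0704
finger_force: 0.0
```

```bash
cat > go.py <<'E'
from m import *
def row(x,y,z,yawdeg):
    o=telemetry.get_obs(); p=o['tool_pos']; yw=o['ee_rot'][2]; d=np.array([x,y,z])-p
    c,s_=np.cos(yw),np.sin(yw)
    return np.round([(d[0]*c+d[1]*s_)/.05,(d[0]*s_-d[1]*c)/.05,-d[2]/.05,-(yawdeg-np.degrees(yw))/10],2)
def st():
    o=telemetry.get_obs(); print('t',round(o['time'],2),'p',o['tool_pos'].round(4),'rpy',np.degrees(o['ee_rot']).round(2),'w',round(o['width'],4),'F',o['wrist_force'].round(1))
E
python3 - <<'E'
from go import *
st(); s=snap('wrist','w0'); print(-s['R'].T@s['t'])
print('expected slab px',proj(s,[.6076,-.0828,.02]))
E
```

```text
t 1.35 p [ 0.6103 -0.081   0.3581] rpy [-1.7989e+02 -6.0000e-02  9.1830e+01] w 0.0704 F [-0.  -0.7  0.4]
[ 0.60911882 -0.00773168  0.3383726 ]
expected slab px (np.float64(257.1421125235049), np.float64(186.04492190742772))
```

View pics/w0.png

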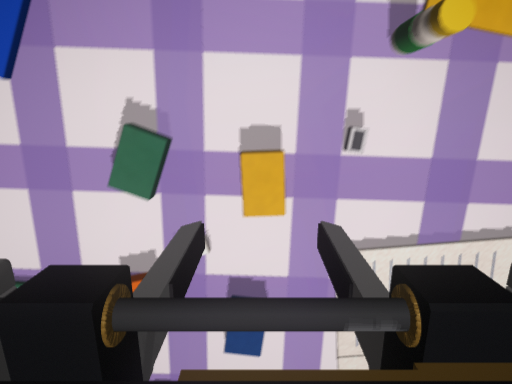

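The wrist picture shows yellow centred at (263,183) and green at (140,161). I measure both.

```bash
cat >> go.py <<'E'
def slab(s,uv,rad,z=.02,tol=.75):
    im=s['image']; h=cv2.cvtColor(im,cv2.COLOR_RGB2HSV)[uv[1]-4:uv[1]+5,uv[0]-4:uv[0]+5].reshape(-1,3).mean(0)
    return rect(s,blob(im,(max(0,int(h[0])-7),int(h[0])+7),uv,rad,s=int(h[1]*.6),v=int(h[2]*tol)),z)
E
python3 - <<'E'
from go import *
s=dict(np.load('pics/w0.npz'))
y=slab(s,(263,183),60);g=slab(s,(140,161),60); print(y,g)
print(row(y[0]/1e3,y[1]/1e3,.204,90+y[4]))
E
```

```text
[612.9 -80.4  44.   69.1   2.9] [481.8 -61.3  44.7  67.2 -18.8]
[-0.02  0.03  3.07 -0.1 ]
```

>>> apply_moves(moves=[[[0,0.05,2.5,-0.1,0.25],[0,0.05,2.5,-0.1,0.25],[0,0.05,3.1,-0.1,0.25],[0,0.05,3.1,-0.1,0.25],[0,0.05,3.1,-0.1,0.25],[0,0.05,3.1,-0.1,1],[0,0.05,3.1,-0.1,1],[0,0.05,3.1,-0.1,1],[0,0.05,3.1,-0.1,1],[0,0.05,3.1,-0.1,1]]])

```text
time: 2.65
tool_pos: [0.6114, -0.0838, 0.205]
ee_rot: [3.141, 0.0, 1.617]
wrist_force: [-0.3, 0.8, 1.1]
width: 0.0457
finger_force: 29.9
```

Run:
```python
from go import *
st(); print(row(.568,.193,.36,77.75))
```

```text
t 2.65 p [ 0.6114 -0.0838  0.205 ] rpy [1.7998e+02 2.0000e-02 9.2650e+01] w 0.0457 F [-0.3  0.8  1.1]
[ 5.57 -0.61 -3.1   1.49]
```

>>> apply_moves(moves=[[[0,0,-1.2,0,1],[0,0,-2.4,0,1],[1.2,-0.5,-3.1,1.0,1],[2.4,-0.9,-3.1,1.5,1],[3.6,-1.0,-3.1,1.5,1],[3.95,-1.05,-3.1,1.5,1],[3.95,-1.05,-3.1,1.5,1],[3.95,-1.05,-3.1,1.5,1]]])

```text
time: 3.65
tool_pos: [0.5499, 0.1105, 0.3594]
ee_rot: [-3.142, 0.001, 1.355]
wrist_force: [0.2, -0.3, -0.9]
width: 0.0458
finger_force: 29.9
```

Run:
```python
from go import *
st(); s=snap('wrist','w1'); print(-s['R'].T@s['t'], proj(s,[.568,.193,.032]))
```

```text
t 3.65 p [0.5499 0.1105 0.3594] rpy [-1.800e+02  5.000e-02  7.763e+01] w 0.0458 F [ 0.2 -0.3 -0.9]
[0.56691696 0.18205701 0.33952358] (np.float64(258.89150113586464), np.float64(100.7755401262996))
```

View pics/w1.png

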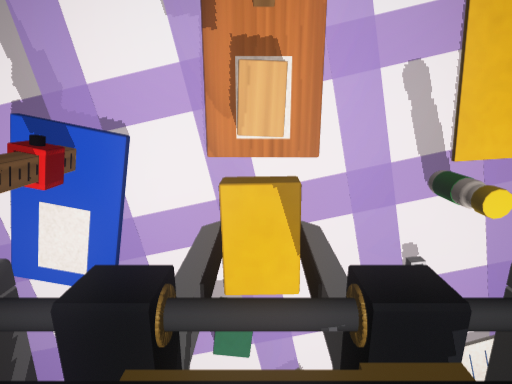

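The wrist picture shows the base slab centred at (263,97), nearly square to the view, and the held yellow slab at (260,236). Now I measure both.

```bash
cat >> go.py <<'E'
def rel(r,p,yaw):  # offset of rect centre from TCP in tool xy, mm
    c,s_=np.cos(yaw),np.sin(yaw); d=np.array(r[:2])-np.array(p[:2])*1e3
    return np.round([d[0]*c+d[1]*s_,d[0]*s_-d[1]*c],1)
E
python3 - <<'E'
from go import *
s=dict(np.load('pics/w1.npz')); o=telemetry.get_obs()
hs=cv2.cvtColor(s['image'],cv2.COLOR_RGB2HSV)
print(hs[97,263],hs[120,220],hs[134,263],hs[250,230],hs[200,290],hs[180,260])
b=slab(s,(263,97),52,.032,.8); print('base',b, rel(b,o['tool_pos'],o['ee_rot'][2]))
h=np.array([[[u,v]] for u,v in [(220,183),(300,183),(299,293),(223,293)]]); r=rect(s,h,.1744)
print('held',r,rel(r,o['tool_pos'],o['ee_rot'][2]))
# base corners by edge
m=cv2.inRange(hs,(5,80,150),(25,200,255)); w=np.zeros_like(m); cv2.rectangle(w,(236,58),(290,138),255,-1); 
c=max(cv2.findContours(m&w,0,1)[0],key=cv2.contourArea); print(cv2.minAreaRect(c))
F=[onz(s,*q,.012)[:2] for q in [(208,156.5),(319,156.5)]]; print('foot front corners',F)
E
```

```text
[ 17 129 230] [ 12 165 206] [ 16 130 224] [ 22 213 232] [ 20 197 164] [ 19 179 111]
base [570.9 194.   44.8  69.2 -14.6] [86.4  2.3]
held [552.  112.   46.1  68.4 -12.4] [2.3 1.5]
((261.12359619140625, 97.65754699707031), (48.78000259399414, 76.18889617919922), 2.4895527362823486)
foot front corners [array([0.50278874, 0.14977548]), array([0.61840569, 0.12437203])]
```

>>> apply_moves(moves=[[[1.0,0.02,0.3,0.22,1],[1.68,0.02,1.2,0.22,1],[1.68,0.02,1.8,0.22,1],[1.68,0.02,1.8,0.22,1],[1.68,0.02,1.8,0.22,1],[1.68,0.02,1.8,0.22,1]]])

```text
time: 4.45
tool_pos: [0.5696, 0.1923, 0.2721]
ee_rot: [3.138, -0.002, 1.315]
wrist_force: [0.9, 0.5, -0.9]
width: 0.0455
finger_force: 29.9
```

Run:
```python
from go import *
st(); print(row(.5687,.1925,.2375,75.4))
s=snap('wrist','w2')
```

```text
t 4.45 p [0.5696 0.1923 0.2721] rpy [ 1.7978e+02 -1.0000e-01  7.5370e+01] w 0.0455 F [ 0.9  0.5 -0.9]
[ 0.   -0.02  0.69 -0.  ]
```

View pics/w2.png

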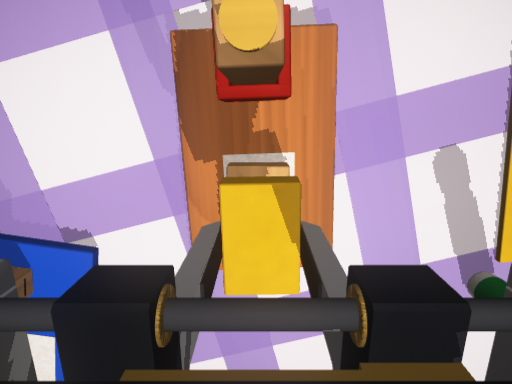

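The picture shows the held slab over the base, whose far edge spans columns 228 to 289 at row 163. The alignment looks good, so I check the far-edge offsets.

Run:
```python
from go import *
s=dict(np.load('pics/w2.npz')); o=telemetry.get_obs(); p=o['tool_pos'];y=o['ee_rot'][2]
for n,z,pts in [('base',.032,[(228,163.5),(289.5,163.5)]),('held',p[2]-.185,[(220.5,183),(300,183)])]:
    print(n,[rel(onz(s,*q,z)[:2]*1e3,p,y) for q in pts])
```

```text
base [array([ 38.6, -20.9]), array([38.6, 23.5])]
held [array([ 36.5, -19.7]), array([36.4, 24.1])]
```

>>> apply_moves(moves=[[[0.02,-0.02,0.4,0,1],[0.02,-0.02,0.65,0,1],[0.02,-0.02,0.69,0,1],[0.02,-0.02,0.69,0,1],[0.02,-0.02,0.69,0,0.25],[0.02,-0.02,0.69,0,0.25],[0.02,-0.02,0.69,0,0.25],[0.02,-0.02,0,0,0.25],[0.02,-0.02,-1.0,0,0.25],[0.02,-0.02,-1.75,0,0.25]]])

```text
time: 5.75
tool_pos: [0.5681, 0.1942, 0.3592]
ee_rot: [3.14, -0.001, 1.317]
wrist_force: [0.7, 0.4, -0.1]
width: 0.0707
finger_force: 0.0
```

Run:
```python
from go import *
st(); print(row(.482,-.061,.36,71.2))
```

```text
t 5.75 p [0.5681 0.1942 0.3592] rpy [ 1.7991e+02 -5.0000e-02  7.5450e+01] w 0.0707 F [ 0.7  0.4 -0.1]
[-5.37 -0.38 -0.02  0.42]
```

>>> apply_moves(moves=[[[-5.37,-0.38,0,0.42,0.25],[-5.37,-0.38,0,0.42,0.25],[-5.37,-0.38,0,0.42,0.25],[-5.37,-0.38,0,0.42,0.25],[-5.37,-0.38,0,0.42,0.25],[-5.37,-0.38,0,0.42,0.25],[-5.37,-0.38,0,0.42,0.25]]])

```text
time: 6.62
tool_pos: [0.4824, -0.0603, 0.3571]
ee_rot: [3.142, -0.001, 1.244]
wrist_force: [-0.2, -0.5, 0.2]
width: 0.0704
finger_force: 0.0
```

Run:
```python
from go import *
st(); s=snap('wrist','w3'); u,v=map(int,proj(s,[.482,-.061,.02]))
g=slab(s,(u,v),60); print(u,v,g); print(row(g[0]/1e3,g[1]/1e3,.204,90+g[4]))
```

```text
t 6.62 p [ 0.4824 -0.0603  0.3571] rpy [ 1.800e+02 -3.000e-02  7.128e+01] w 0.0704 F [-0.2 -0.5  0.2]
258 185 [479.5 -63.6  44.8  67.7 -18.8]
[-0.09 -0.03  3.06  0.01]
```

>>> apply_moves(moves=[[[-0.09,-0.03,2.5,0,0.25],[-0.09,-0.03,2.5,0,0.25],[-0.09,-0.03,3.05,0,0.25],[-0.09,-0.03,3.05,0,0.25],[-0.09,-0.03,3.05,0,0.25],[-0.09,-0.03,3.05,0,1],[-0.09,-0.03,3.05,0,1],[-0.09,-0.03,3.05,0,1],[-0.09,-0.03,3.05,0,1]]])

```text
time: 7.8
tool_pos: [0.4794, -0.0648, 0.2051]
ee_rot: [3.141, -0.0, 1.243]
wrist_force: [-0.6, 0.5, 0.8]
width: 0.0456
finger_force: 30.0
```

Run:
```python
from go import *
st(); print(row(.550,.108,.38,75.4))
```

```text
t 7.8 p [ 0.4794 -0.0648  0.2051] rpy [ 1.7997e+02 -1.0000e-02  7.1240e+01] w 0.0456 F [-0.6  0.5  0.8]
[ 3.73  0.23 -3.5  -0.42]
```

>>> apply_moves(moves=[[[0,0,-1.2,0,1],[0,0,-2.4,0,1],[1.2,0.23,-3.1,-0.42,1],[2.4,0.23,-3.5,-0.42,1],[3.6,0.23,-3.5,-0.42,1],[3.73,0.23,-3.5,-0.42,1],[3.73,0.23,-3.5,-0.42,1],[3.73,0.23,-3.5,-0.42,1]]])

```text
time: 8.8
tool_pos: [0.5499, 0.1069, 0.3792]
ee_rot: [-3.141, 0.001, 1.315]
wrist_force: [-0.8, -0.2, 0.0]
width: 0.0457
finger_force: 30.0
```

Run:
```python
from go import *
st(); s=snap('wrist','w4'); o=telemetry.get_obs();p=o['tool_pos'];yw=o['ee_rot'][2]
u,v=map(int,proj(s,[.570,.194,.052])); b=slab(s,(u,v),70,.052); print('yellow',u,v,b,rel(b,p,yw))
c=p+[.003*np.cos(yw),.003*np.sin(yw),0];c[2]=p[2]-.185; u,v=map(int,proj(s,c)); h=slab(s,(u,v),90,c[2],.6); print('held',u,v,h,rel(h,p,yw))
```

```text
t 8.8 p [0.5499 0.1069 0.3792] rpy [-1.7995e+02  7.0000e-02  7.5350e+01] w 0.0457 F [-0.8 -0.2  0. ]
yellow 256 95 [570.3 195.   45.1  69.3 -14. ] [90.6 -2.6]
held 258 239 [551.4 107.9  45.1  68.5 -14.5] [1.5 1.2]
```

View pics/w4.png

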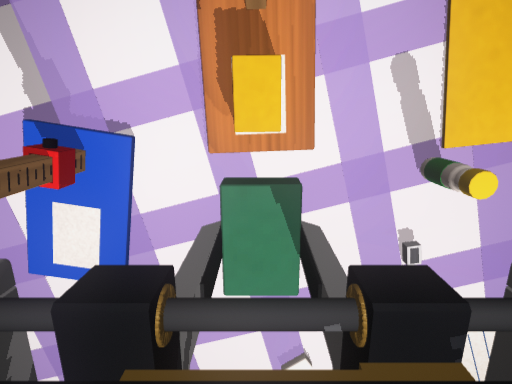

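The picture shows yellow lying square on the base at (257,95), and green held. Next I hover and read the pose.

>>> apply_moves(moves=[[[1.0,-0.07,0.3,-0.05,1],[1.78,-0.07,1.2,-0.05,1],[1.78,-0.07,1.8,-0.05,1],[1.78,-0.07,1.8,-0.05,1],[1.78,-0.07,1.8,-0.05,1],[1.78,-0.07,1.8,-0.05,1]]])

```text
time: 9.6
tool_pos: [0.5697, 0.1945, 0.2922]
ee_rot: [3.138, -0.002, 1.324]
wrist_force: [0.1, -0.5, -0.1]
width: 0.0454
finger_force: 30.0
```

Run:
```python
from go import *
st(); print(row(.5687,.1941,.2575,75.8))
```

```text
t 9.6 p [0.5697 0.1945 0.2922] rpy [ 1.7978e+02 -1.1000e-01  7.5870e+01] w 0.0454 F [ 0.1 -0.5 -0.1]
[-0.01 -0.02  0.69  0.01]
```

>>> apply_moves(moves=[[[-0.01,-0.02,0.4,0,1],[-0.01,-0.02,0.65,0,1],[-0.01,-0.02,0.69,0,1],[-0.01,-0.02,0.69,0,1],[-0.01,-0.02,0.69,0,0.25],[-0.01,-0.02,0.69,0,0.25],[-0.01,-0.02,0.69,0,0.25],[-0.01,-0.02,0,0,0.25],[-0.01,-0.02,-1.0,0,0.25],[-0.01,-0.02,-1.5,0,0.25]]])

```text
time: 10.85
tool_pos: [0.5683, 0.1951, 0.368]
ee_rot: [3.137, -0.002, 1.326]
wrist_force: [0.8, -0.4, 0.1]
width: 0.0706
finger_force: 0.0
```

Run:
```python
from go import *
st(); print(row(.5945,-.2615,.36,83.2))
```

```text
t 10.85 p [0.5683 0.1951 0.368 ] rpy [ 1.7976e+02 -1.2000e-01  7.5950e+01] w 0.0706 F [ 0.8 -0.4  0.1]
[-8.73  2.73  0.16 -0.72]
```

>>> apply_moves(moves=[[[-8.73,2.73,0.16,-0.72,0.25],[-8.73,2.73,0.16,-0.72,0.25],[-8.73,2.73,0.16,-0.72,0.25],[-8.73,2.73,0.16,-0.72,0.25],[-8.73,2.73,0.16,-0.72,0.25],[-8.73,2.73,0.16,-0.72,0.25],[-8.73,2.73,0.16,-0.72,0.25],[-8.73,2.73,0.16,-0.72,0.25],[-8.73,2.73,0.16,-0.72,0.25],[-8.73,2.73,0.16,-0.72,0.25]]])

```text
time: 12.1
tool_pos: [0.5947, -0.2599, 0.3568]
ee_rot: [-3.142, -0.001, 1.453]
wrist_force: [0.5, -0.3, 0.4]
width: 0.0704
finger_force: 0.0
```

Run:
```python
from go import *
st(); s=snap('wrist','w5'); u,v=map(int,proj(s,[.5945,-.2615,.02]))
g=slab(s,(u,v),60); print(u,v,g); print(row(g[0]/1e3,g[1]/1e3,.204,90+g[4]))
```

```text
t 12.1 p [ 0.5947 -0.2599  0.3568] rpy [-1.800e+02 -5.000e-02  8.325e+01] w 0.0704 F [ 0.5 -0.3  0.4]
259 186 [ 597.  -264.4   45.1   68.4   -5.7]
[-0.09  0.06  3.06 -0.1 ]
```

>>> apply_moves(moves=[[[-0.09,0.05,2.5,-0.1,0.25],[-0.09,0.05,2.5,-0.1,0.25],[-0.09,0.05,3.05,-0.1,0.25],[-0.09,0.05,3.05,-0.1,0.25],[-0.09,0.05,3.05,-0.1,0.25],[-0.09,0.05,3.05,-0.1,1],[-0.09,0.05,3.05,-0.1,1],[-0.09,0.05,3.05,-0.1,1],[-0.09,0.05,3.05,-0.1,1]]])

```text
time: 13.28
tool_pos: [0.5964, -0.2664, 0.2046]
ee_rot: [3.141, 0.0, 1.469]
wrist_force: [-0.6, 0.5, 1.2]
width: 0.0462
finger_force: 30.0
```

Run:
```python
from go import *
st(); print(row(.550,.108,.40,75.8))
```

```text
t 13.28 p [ 0.5964 -0.2664  0.2046] rpy [179.98   0.    84.14] w 0.0462 F [-0.6  0.5  1.2]
[ 7.35 -1.69 -3.91  0.83]
```

>>> apply_moves(moves=[[[0,0,-1.2,0,1],[0,0,-2.4,0,1],[1.2,-0.3,-3.3,0.4,1],[7.35,-1.69,-3.9,0.83,1],[7.35,-1.69,-3.9,0.83,1],[7.35,-1.69,-3.9,0.83,1],[7.35,-1.69,-3.9,0.83,1],[7.35,-1.69,-3.9,0.83,1],[7.35,-1.69,-3.9,0.83,1],[7.35,-1.69,-3.9,0.83,1]]])

```text
time: 14.52
tool_pos: [0.5497, 0.1084, 0.3991]
ee_rot: [3.141, 0.001, 1.326]
wrist_force: [-0.3, 0.0, -0.3]
width: 0.0452
finger_force: 30.0
```

Run:
```python
from go import *
st(); s=snap('wrist','w6'); o=telemetry.get_obs();p=o['tool_pos'];yw=o['ee_rot'][2]
u,v=map(int,proj(s,[.570,.195,.072])); b=slab(s,(u,v),70,.072); print('green',u,v,b,rel(b,p,yw))
c=p+[.003*np.cos(yw),.003*np.sin(yw),0];c[2]=p[2]-.185; u,v=map(int,proj(s,c)); h=slab(s,(u,v),90,c[2],.6); print('held',u,v,h,rel(h,p,yw))
m=rel(b,p,yw)-rel(h,p,yw); print(m, p[0]+(m[0]*np.cos(yw)+m[1]*np.sin(yw))/1e3, p[1]+(m[0]*np.sin(yw)-m[1]*np.cos(yw))/1e3)
```

```text
t 14.53 p [0.5497 0.1084 0.3991] rpy [1.7998e+02 4.0000e-02 7.5950e+01] w 0.0452 F [-0.3  0.  -0.3]
green 257 95 [570.6 194.7  44.7  67.3 -14.1] [89.8 -1.3]
held 258 240 [551.6 109.8  45.5  69.7 -14.1] [2.8 1. ]
[87.  -2.3] 0.5689850121368982 0.1922441351187958
```

>>> apply_moves(moves=[[[1.0,-0.05,0.3,0,1],[1.75,-0.05,1.2,0,1],[1.75,-0.05,1.8,0,1],[1.75,-0.05,1.8,0,1],[1.75,-0.05,1.8,0,1],[1.75,-0.05,1.8,0,1]]])

```text
time: 15.32
tool_pos: [0.5695, 0.1923, 0.3116]
ee_rot: [3.138, -0.002, 1.322]
wrist_force: [0.7, 0.8, -0.7]
width: 0.0458
finger_force: 30.0
```

Run:
```python
from go import *
st(); print(row(.5688,.193,.2773,75.9))
```

```text
t 15.32 p [0.5695 0.1923 0.3116] rpy [ 1.7979e+02 -1.0000e-01  7.5750e+01] w 0.0458 F [ 0.7  0.8 -0.7]
[ 0.01 -0.02  0.69 -0.01]
```

Lower, release, lift, then back off to clear the view.

>>> apply_moves(moves=[[[0.01,-0.02,0.4,0,1],[0.01,-0.02,0.65,0,1],[0.01,-0.02,0.69,0,1],[0.01,-0.02,0.69,0,1],[0.01,-0.02,0.69,0,0.25],[0.01,-0.02,0.69,0,0.25],[0.01,-0.02,0.69,0,0.25],[0.01,-0.02,0,0,0.25],[0.01,-0.02,-1.0,0,0.25],[0.01,-0.02,-1.9,0,0.25]]])

```text
time: 16.58
tool_pos: [0.5679, 0.194, 0.4055]
ee_rot: [3.142, 0.0, 1.324]
wrist_force: [0.4, 0.0, 0.4]
width: 0.0707
finger_force: 0.0
```

>>> apply_moves(moves=[[[-4,0,0,0,0.25],[-4,0,0,0,0.25],[-4,0,0,0,0.25],[-4,0,0,0,0.25],[-4,0,0,0,0.25],[-4,0,0,0,0.25]]])

```text
time: 17.32
tool_pos: [0.5194, 0.0012, 0.404]
ee_rot: [-3.141, -0.001, 1.325]
wrist_force: [-0.4, 0.6, -0.1]
width: 0.0706
finger_force: 0.0
```

Run:
```python
from go import *
st(); s=snap('scene','s1'); snap('wrist','w7')
q=s['image'][130:220,280:380]
w=dict(np.load('pics/w7.npz'))['image'][0:200,130:400]
B=cv2.resize(q,(500,450),interpolation=2); W=cv2.resize(w,(300,222)); W=np.vstack([W,np.zeros((228,300,3),np.uint8)])
cv2.imwrite('pics/c3.png',np.hstack([B,W])[:,:,::-1])
pad=np.array([.572,.195]);ey=np.array([.2130,.977]);ex=np.array([ey[1],-ey[0]]);p=pad+ey*.095
for z in (60,70,80,100):
  print(z,[tuple(np.round((np.array(proj(s,[*(p+ex*a+ey*b),.012+z/1e3]))-[280,130])*5)) for a,b in[(.0165,-.0185),(-.0165,-.0185),(.0165,.0185)]])
```

```text
t 17.32 p [0.5194 0.0012 0.404 ] rpy [-1.7999e+02 -3.0000e-02  7.5940e+01] w 0.0706 F [-0.4  0.6 -0.1]
60 [(np.float64(327.0), np.float64(236.0)), (np.float64(304.0), np.float64(197.0)), (np.float64(385.0), np.float64(225.0))]
70 [(np.float64(330.0), np.float64(225.0)), (np.float64(307.0), np.float64(185.0)), (np.float64(389.0), np.float64(213.0))]
80 [(np.float64(333.0), np.float64(213.0)), (np.float64(310.0), np.float64(173.0)), (np.float64(392.0), np.float64(201.0))]
100 [(np.float64(341.0), np.float64(189.0)), (np.float64(317.0), np.float64(149.0)), (np.float64(400.0), np.float64(177.0))]
```

View pics/c3.png

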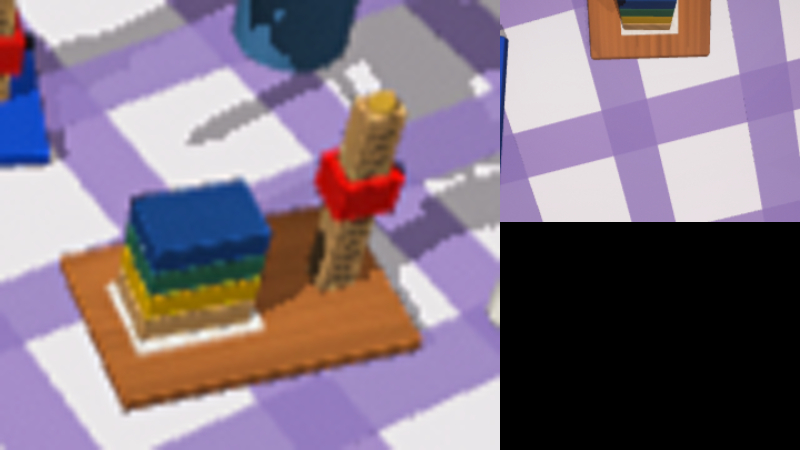

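The scene shows a tidy stack of base, yellow, green and blue. Its top corners are at about (157,266) and (270,232) in the crop, and the slider's near-bottom corner is at (350,219). I use the stack, with its known 80 mm, to calibrate the slider height.

Run:
```python
from go import *
s=dict(np.load('pics/s1.npz'))
k=np.radians(-14); sx=np.array([np.cos(k),np.sin(k)]); sy=np.array([-sx[1],sx[0]]); c=np.array([.5703,.1945])
P=lambda X:(np.array(proj(s,X))-[280,130])*5
obs={(1,-1):(157,266),(1,1):(270,232),(-1,-1):(130,197),(-1,1):(243,180)}
for (a,b),o in obs.items(): print(a,b,np.round(np.array(o)-P([*(c+sx*a*.023+sy*b*.035),.092]),1))
pad=np.array([.572,.195]);ey=np.array([.2130,.977]);ex=np.array([ey[1],-ey[0]]);p=pad+ey*.095
print('foot',P([*(pad+ex*.06-ey*.06),.012]),'obs 127 408',P([*(pad+ex*.06+ey*.13),.012]),'obs 420 342')
print('posttop',P([*p,.157]),'obs 382 101')
```

```text
1 -1 [ 6.  11.7]
1 1 [ 2.1 -2.1]
-1 -1 [4.7 0.4]
-1 1 [3.7 2.5]
foot [119.79617627 403.17717719] obs 127 408 [419.24577007 339.68903758] obs 420 342
posttop [375.34740472 105.44273634] obs 382 101
```

```bash
python3 -c "
from bench import ticket
print(ticket.close_job())"
```

```text
the job is handed in; nothing more can be done
None
```

I handed the job in after about 17 s of robot time: yellow, green and blue are laid flat and lined up on the base slab, so the stack top is 80 mm above the foot. The slider spans roughly 71–99 mm by the camera measurements, so the top is level with it; orange stays on the desk, and I moved nothing else.

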